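Lay out a lot of small antiques for its catalogue photograph

TASK

Lay out the lot on the dark photo board: stand the bell in the middle of the round plinth, the candlestick in the middle of the square plinth, the flat tin on the board in line with the plinths and exactly halfway between them, and the knobbed weight in the middle of the tin's lid. Stand the beaker on the board too, in line with the plinths, to the left (the robot's left, looking out from its base) of whichever plinth is further left, its centre 100 mm from that plinth's centre, just as far as the tin is on the other side. Everything must finish upright and let go, and none of these five may be knocked over on the way.

Things in the scene. Friction and masses are not known exactly. Their poses are not given: they have to be found in the camera images.
- photo_board: Fixed dark wooden board lying on the table beyond the front row, 130 mm (its x) by 430 mm (its y), 6 mm thick. Origin: centre of its underside. Its y axis points roughly to the robot's left; it lies turned by up to 6 degrees.
- round_plinth: Fixed round wooden plinth on the board, 64 mm across, 18 mm high. Origin: centre of its underside, on the board's top (z = 6 mm). Its axes are parallel to the board's, and its y axis runs along the row of plinths towards the robot's left. The two plinths are 200 mm apart, centre to centre, along the board's y; either may be the left one.
- square_plinth: Fixed square wooden plinth on the board, 62 mm by 62 mm, 30 mm high. Origin: centre of its underside, on the board's top (z = 6 mm). Its axes are parallel to the board's.
- bell: Brass table bell, 98 mm tall: skirt 50 mm across at the foot narrowing to a thin neck at 50 mm, then an upright round handle 18 mm across from 66 to 92 mm above the foot, for gripping. Origin: centre of its underside; z up, all round, so its yaw means nothing. It starts upright on the table in the front row.
- candlestick: Steel candlestick, 95 mm tall: foot 52 mm across, thin stem, and a solid round head 26 mm across from 70 mm to the top at 95 mm, for gripping. Origin: centre of its underside; z up, all round, so its yaw means nothing. It starts upright on the table in the front row.
- tin: Flat round aluminium tin with a fixed flat lid, 56 mm across at the lid (54 mm below it), 30 mm high, with a dark seam line at 20 mm; one solid piece. Origin: centre of its underside; z up, all round, so its yaw means nothing. It starts upright on the table in the front row.
- weight: Brass scale weight: cylinder 36 mm across and 28 mm high with a round knob on top, 20 mm across from 39 to 50 mm; 50 mm tall in all. Origin: centre of its underside; z up, all round, so its yaw means nothing. It starts upright on the table in the front row.
- beaker: Open steel beaker, 70 mm tall, 46 mm across at the foot and 50 mm at the rim, wall 3 mm; its outside can be gripped. Origin: centre of its underside; z up, all round, so its yaw means nothing. It starts upright on the table in the front row.
Mind the look-alikes: they are no part of the job. Several things have the shape of the tin; the one meant has the colours described above.

How it is judged:
By the outcome, as a careful person would: the job done as asked, in the order asked, and still so for the second after the job is handed in, with the robot touching nothing.
It also fails if it takes over 122 s, if anything falls off the work surface, if the arm or the gripper's body presses on something with over 40 N, if the wrist force passes 120 N, or if a joint passes its speed limit or range.

ROBOT

A 6-joint arm with a two-finger parallel gripper is mounted at the origin on the work surface. World frame = base frame: x ahead of the robot, y to its left, z up, the work surface at z = 0. Lengths are in m, angles in degrees, forces in N, time in s.
With the tool pointing down it reaches from about 0.4 to 0.825 m from the base axis. Payload 7 kg.
Tool frame: the origin (TCP) lies between the finger pads; the fingertips stand 19 mm ahead of it and the grasp point (between the pads) is the TCP (r.tip_extent is the distance from the TCP to the fingertips, in m); z points along the fingers, y is the direction in which the jaws open and shut (so a half turn about z gives the same grasp; the last joint's range is limited). The gripper opens to 88 mm and grips with 3 to 60 N. Pads are 19 mm wide; open, the fingers measure 130 mm over their backs; the gripper's body (78 mm by 193 mm) begins 47 mm behind the grasp point.
Start: joints at [-50.586, 20.546, 0.682, 0, -70.136, -16.507], TCP at [0.263, -0.622, 0.246] pointing down, gripper open.
Joint ranges: [-176.03, 176.03], [-82.01, 121.73], [-58.28, 71.71], [-173.87, 95.51], [-174.79, -0.11], [-173.66, 173.66]. Speed limits (degrees/s): [136.94, 136.94, 172.46, 180, 180, 180].

INTERFACE

Orientations are given as [roll, pitch, yaw] about the fixed x, y, z axes, in that order (R = Rz(yaw) Ry(pitch) Rx(roll)).
In Python, from plant import r, capture, workorder, spotter gives the robot as it stands.
- The arm moves only by the tool step_arm, never from a script. Its argument "motion" is a list of rows, each a list of 5 numbers: the finger opening in m, from 0 to 0.0876, then the shift along the tool's x, y, z in m, then the turn about the tool's z in rad. In form: [[grip, dx, dy, dz, roll], ...]. A call has 1 to 5 rows; each row is the pose to reach, as a shift and turn from the pose commanded when the call began, along the tool's axes at that moment; what a row does not reach only later rows make up. A row lasts 1/8 s, in which the tool goes at most 62.5 mm and 10.7 degrees, less where a joint would pass 70% of its speed; a pose out of reach is approached as far as the arm can. A call with a gripper value outside its range is refused whole. The fingers move at their own pace and stop on an object; "newtons" is the grip in N (left out, the last holds). Time passes only in rows, so rows that repeat a pose let the fingers close. It gives the time, the measured TCP pose, the force and the opening at its end, in the units of the state.
- r.get_state(): the state, without advancing time (a new reading comes with each control period).
- capture(name): name is "scene" or "top" or "wrist"; returns a dict with "image" (420x560x3 uint8, red, green, blue), "z_map" (420x560 float32, m along the optical axis (not along the pixel's ray), 0 where there is no reading), "fx", "fy", "cx", "cy" (pixels), "pose" (4x4, takes a point from camera to world coordinates). Camera axes: x right, y down, z forward; pixel columns grow to the right and rows downward; lengths in m; the calibration is good to about 2 mm. The wrist camera is an equidistant fisheye: a pixel r from the principal point sees the ray r / f radians off the axis. A picture is of the moment at which its call begins.
- workorder.close_job(): hands the job in, once; it reports no verdict.
Trained networks look in the newest picture that a camera, given by its name, has taken for a name from the list of things; names that differ only in an ending like _2 or _b are one class to them, and where a whole thing is asked for, a point or a joint stands for the part that bears it (a point fixed in the world has none). Each returns a list of dicts, best first, with "p" (0 to 1); they miss things now and then, are a little off and sometimes report something else, mostly with a low value. They report only what shows in the picture. A call takes as long as a camera call. They do not tell look-alikes from the thing itself.
- spotter.regions_of(camera, label): "mask" (420x560 bool, what is visible of it).
- spotter.tip_of(camera, label): "location" ([x, y, z] in m, in world coordinates, good to about 4 mm: a listed point, or the origin of a listed thing).
The state is a dict: "time_s": time; "joints": joint angles; "qd": joint speeds; "joint_torque": joint torques, N m; "tcp_pos": TCP position; "eef_rot": TCP orientation; "contact_force": force on the tool from outside, world axes, zero at the start; "moment": the same for the moment, N m; "gripper_width": finger opening in m.
Only numpy, scipy, OpenCV 4.12 (cv2) and the standard library are available. Lean on these libraries where they do the work, as an engineer would, in place of code of your own. Each camera call takes 0.05 s, during which the arm holds its last target.

## Working session

There is one attempt and no reset: what is moved stays moved. The work goes in short steps, Python scripts to look and compute and a tool call to move; the robot and the scene stay as the last step left them, time stands still between calls to the robot, and variables do not carry over. Pictures are saved under pics/ and viewed, and the job is handed in when it is done.

Besides the shell and the picture viewer there is one more tool, called after "Emit:" by a JSON object that holds its "fn" and its "kwargs", one argument or row to a line. step_arm: Moves the arm, as the interface text tells. Its arguments: {"type":"object","properties":{"motion":{"type":"array","items":{"type":"array","items":{"type":"number"}}},"newtons":{"type":"number"}},"required":["motion"]}

```bash
ls; mkdir -p pics; python3 - <<'E'
from plant import r,capture,workorder,spotter
import cv2
s=r.get_state();print(s)
for n in ["scene","top","wrist"]:
    c=capture(n);cv2.imwrite(f"pics/{n}0.png",c["image"][:,:,::-1]);print(n,c["fx"],c["cx"],c["cy"],c["pose"].round(3).tolist())
E
```

```text
pics
{'time_s': 0.0, 'joints': array([-5.05858566e+01,  2.05924867e+01,  6.33938159e-01, -1.81490296e-02,
       -7.01346532e+01, -1.65061485e+01]), 'qd': array([ 0.00606137,  0.00046375,  0.08534252, -0.05855981,  0.13416131,
        0.05866437]), 'joint_torque': array([ 7.48211664e-05, -5.82724750e+01,  2.93043673e+01,  6.99712202e+00,
        6.71414149e-03, -1.30416574e-04]), 'tcp_pos': array([ 0.2625348 , -0.62137052,  0.24461823]), 'eef_rot': array([ 1.79905791e+02, -1.01245872e-02, -1.57098178e+02]), 'contact_force': array([0.20363854, 0.70472706, 0.3779388 ]), 'moment': array([ 0.00955128, -0.01973588, -0.00411512]), 'gripper_width': 0.08758762263706807}
scene 428.39286216243795 282.52165346243834 205.66970508341288 [[-0.317, 0.773, -0.55, 1.018], [0.948, 0.266, -0.174, 0.196], [0.012, -0.577, -0.817, 0.798], [0.0, 0.0, 0.0, 1.0]]
top 439.60316084997106 291.19096510105805 209.17275529768898 [[-0.016, -0.997, 0.077, 0.385], [-1.0, 0.015, -0.007, 0.022], [0.006, -0.077, -0.997, 1.065], [0.0, 0.0, 0.0, 1.0]]
wrist 325.19226210127806 274.0799422077156 213.33652324016734 [[-0.389, 0.885, 0.254, 0.194], [0.921, 0.374, 0.108, -0.651], [0.001, 0.276, -0.961, 0.385], [0.0, 0.0, 0.0, 1.0]]
```

View pics/top0.png

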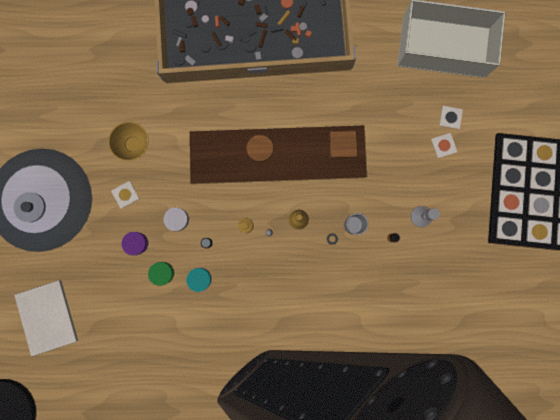

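View pics/scene0.png

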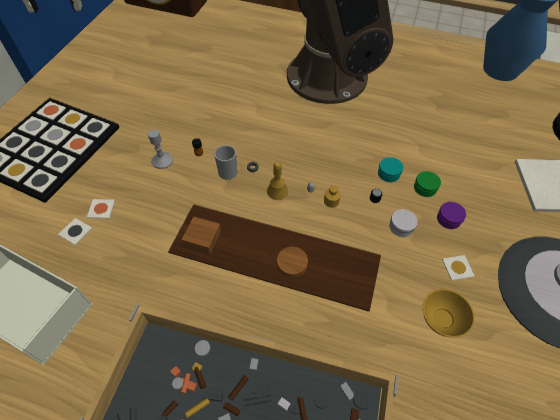

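```bash
python3 - <<'E'
from plant import r,capture,workorder,spotter
import numpy as np
for cam in ["top","scene"]:
    capture(cam)
    for l in ["photo_board","round_plinth","square_plinth","bell","candlestick","tin","weight","beaker"]:
        for d in spotter.tip_of(cam,l): print(cam,l,round(d["p"],2),np.round(d["location"],4))
E
```

```text
top photo_board 0.65 [ 0.6036  0.0497 -0.0019]
top round_plinth 0.96 [0.6175 0.0924 0.0024]
top square_plinth 0.64 [ 0.6207 -0.1072  0.0037]
top bell 0.54 [ 4.409e-01  1.000e-04 -3.200e-03]
top candlestick 0.77 [ 0.4478 -0.2996 -0.001 ]
top candlestick 0.22 [ 0.4379  0.0016 -0.0005]
top tin 0.9 [ 0.4496  0.29   -0.0012]
top tin 0.83 [ 0.3949  0.3901 -0.0023]
top tin 0.78 [ 0.3032  0.2383 -0.0013]
top tin 0.66 [ 0.3223  0.3287 -0.0007]
top weight 0.75 [0.4263 0.1267 0.0005]
top beaker 0.56 [ 0.4287 -0.1325  0.002 ]
scene photo_board 0.6 [ 0.6003  0.047  -0.0012]
scene round_plinth 0.7 [0.6169 0.0913 0.0081]
scene round_plinth 0.29 [ 0.4284  0.1298 -0.0025]
scene square_plinth 0.98 [ 0.6204 -0.1153  0.0095]
scene bell 0.94 [ 0.4425 -0.0043  0.0016]
scene candlestick 0.69 [ 4.431e-01 -2.970e-01  2.000e-04]
scene tin 0.95 [ 3.044e-01  2.373e-01 -1.000e-04]
scene tin 0.72 [ 0.3959  0.3907 -0.002 ]
scene tin 0.6 [0.4469 0.2854 0.0032]
scene weight 0.53 [0.4305 0.1288 0.0017]
scene beaker 0.9 [ 0.4293 -0.1362  0.0037]
```

```bash
cat > h.py <<'E'
import numpy as np,cv2
from plant import r,capture,workorder,spotter
from scipy.spatial.transform import Rotation as R
def cloud(c,wr=False):
    h,w=c["z_map"].shape;u,v=np.meshgrid(np.arange(w),np.arange(h));z=c["z_map"].astype(float)
    P=np.stack([(u-c["cx"])/c["fx"]*z,(v-c["cy"])/c["fy"]*z,z],-1)@c["pose"][:3,:3].T+c["pose"][:3,3]
    P[z==0]=np.nan
    return P
def ray(c,uv,zp):
    uv=np.atleast_2d(uv).astype(float)
    d=np.stack([(uv[:,0]-c["cx"])/c["fx"],(uv[:,1]-c["cy"])/c["fy"],np.ones(len(uv))],-1)@c["pose"][:3,:3].T
    o=c["pose"][:3,3]
    return o+d*((zp-o[2])/d[:,2])[:,None]
def st():
    s=r.get_state();print("t",round(s["time_s"],2),"tcp",s["tcp_pos"].round(4),"rot",np.round(s["eef_rot"],2),"F",s["contact_force"].round(1),"w",round(s["gripper_width"],4));return s
def to_tool(target,yaw=None):
    """shift in tool axes from current measured pose to world target (assume pointing straight down)"""
    s=st();y=s["eef_rot"][2]
    Rm=R.from_euler('xyz',[180,0,y],degrees=True)
    d=Rm.inv().apply(np.array(target)-s["tcp_pos"])
    print("tool shift",d.round(4),"roll rad",None if yaw is None else round(-np.radians((yaw-y+180)%360-180),4))
E
python3 - <<'E'
from h import *
for cam in ["top","scene"]:
    c=capture(cam);P=cloud(c)
    cv2.imwrite(f"pics/{cam}big.png",cv2.resize(c["image"][180:300,100:460] if cam=="top" else c["image"][110:310,120:480],None,fx=2.2,fy=2.2,interpolation=cv2.INTER_CUBIC)[:,:,::-1])
    for l in ["photo_board","round_plinth","square_plinth","bell","candlestick","tin","weight","beaker"]:
        for d in spotter.regions_of(cam,l):
            m=d["mask"]&np.isfinite(P[...,2]);q=P[m]
            if len(q)<10: continue
            zt=np.percentile(q[:,2],98)
            t=q[q[:,2]>zt-0.006]
            print(cam,l,round(d["p"],2),len(q),"ztop",round(zt,4),"z5",round(np.percentile(q[:,2],5),4),"n",len(t),"ctr",((t.max(0)+t.min(0))/2).round(4)[:2],"ext",np.ptp(t,axis=0).round(3)[:2],"mean",t.mean(0).round(4)[:2], "rgb",c["image"][m].mean(0).astype(int))
E
```

```text
top photo_board 0.81 7922 ztop 0.0114 z5 0.0041 n 6593 ctr [0.6016 0.0452] ext [0.136 0.429] mean [0.598 0.056] rgb [67 44 30]
top photo_board 0.55 634 ztop 0.0289 z5 0.0074 n 483 ctr [0.614  0.0878] ext [0.063 0.062] mean [0.6139 0.0882] rgb [108  73  45]
top photo_board 0.18 202 ztop 0.0528 z5 0.0042 n 55 ctr [0.4288 0.1248] ext [0.019 0.019] mean [0.4286 0.1241] rgb [135 107  54]
top round_plinth 0.71 585 ztop 0.0289 z5 0.0144 n 483 ctr [0.614  0.0878] ext [0.063 0.062] mean [0.6139 0.0882] rgb [111  75  46]
top square_plinth 0.76 744 ztop 0.0413 z5 0.0215 n 586 ctr [ 0.6183 -0.1114] ext [0.062 0.063] mean [ 0.6182 -0.1113] rgb [107  72  45]
top bell 0.78 323 ztop 0.1006 z5 0.008 n 42 ctr [ 0.4414 -0.0013] ext [0.016 0.013] mean [ 0.4419 -0.0017] rgb [105  82  42]
top candlestick 0.89 478 ztop 0.0988 z5 0.0017 n 109 ctr [ 0.4445 -0.2992] ext [0.022 0.025] mean [ 0.4447 -0.2988] rgb [117 112 111]
top tin 0.77 498 ztop 0.0346 z5 0.0071 n 391 ctr [0.4462 0.2877] ext [0.052 0.055] mean [0.4462 0.2885] rgb [151 143 147]
top tin 0.72 471 ztop 0.0344 z5 0.0262 n 415 ctr [0.3043 0.2339] e
[... 1387 characters left out ...]
n 89 ctr [ 0.4469 -0.2968] ext [0.027 0.027] mean [ 0.4488 -0.2959] rgb [110 108 103]
scene tin 0.93 556 ztop 0.0311 z5 0.0016 n 376 ctr [0.3205 0.3267] ext [0.059 0.054] mean [0.3228 0.3267] rgb [30 93 38]
scene tin 0.86 618 ztop 0.0315 z5 0.0028 n 445 ctr [0.4486 0.2908] ext [0.055 0.054] mean [0.4495 0.2911] rgb [138 133 132]
scene tin 0.8 590 ztop 0.0315 z5 0.0044 n 417 ctr [0.3938 0.3887] ext [0.055 0.054] mean [0.3947 0.3888] rgb [72 32 92]
scene tin 0.74 503 ztop 0.0311 z5 0.0033 n 349 ctr [0.3058 0.2372] ext [0.059 0.055] mean [0.3072 0.2375] rgb [ 17 102  95]
scene weight 0.67 274 ztop 0.0496 z5 0.0056 n 58 ctr [0.4314 0.1273] ext [0.02  0.018] mean [0.4329 0.1268] rgb [116  92  36]
```

View pics/topbig.png

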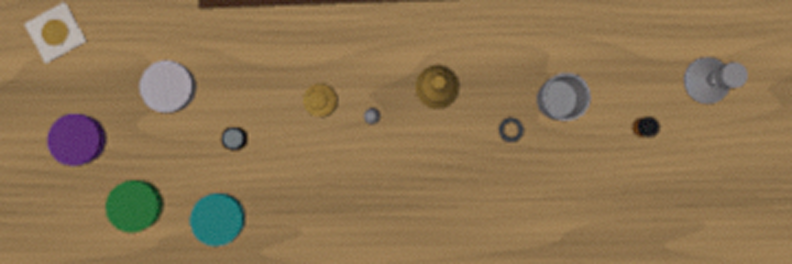

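View pics/scenebig.png

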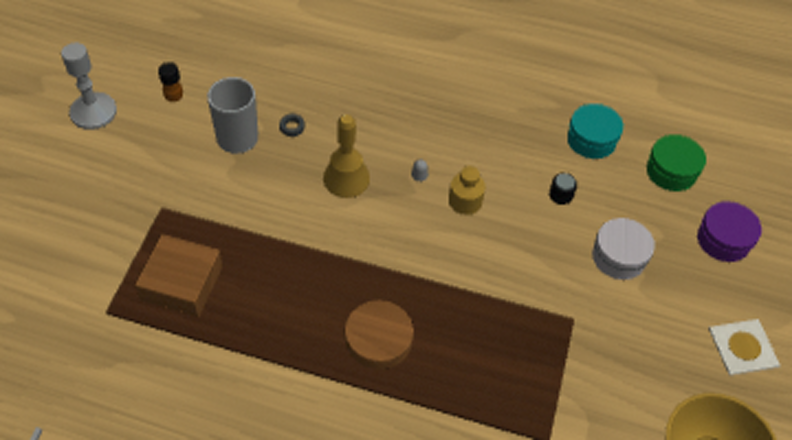

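```bash
python3 - <<'E'
from h import *
to_tool([0.443,0.0,0.20],-88.9)
E
```

```text
t 1.95 tcp [ 0.2627 -0.6218  0.2456] rot [-180.      0.   -157.09] F [1.4 0.2 0.4] w 0.0877
tool shift [-0.4081  0.5025  0.0456] roll rad -1.1901
```

Emit:
{"fn": "step_arm", "kwargs": {
  "motion": [
    [0.0876, -0.036, 0.045, 0, -0.15],
    [0.0876, -0.072, 0.09, 0, -0.3],
    [0.0876, -0.108, 0.135, 0, -0.45],
    [0.0876, -0.144, 0.18, 0, -0.6],
    [0.0876, -0.18, 0.225, 0, -0.75]
  ]
}}

```text
time_s: 2.58
tcp_pos: [0.3412, -0.3429, 0.2458]
eef_rot: [-180.0, -0.0, -113.9]
contact_force: [1.3, 0.6, 0.4]
gripper_width: 0.0878
```

```bash
python3 - <<'E'
from h import *
to_tool([0.443,0.0,0.20],-88.9)
E
```

```text
t 2.58 tcp [ 0.3412 -0.3429  0.2458] rot [-179.95   -0.   -113.85] F [1.3 0.6 0.4] w 0.0878
tool shift [-0.3547  0.0455  0.0458] roll rad -0.4355
```

Emit:
{"fn": "step_arm", "kwargs": {
  "motion": [
    [0.0876, -0.06, 0.008, 0.008, -0.15],
    [0.0876, -0.12, 0.016, 0.016, -0.3],
    [0.0876, -0.18, 0.024, 0.024, -0.436],
    [0.0876, -0.24, 0.032, 0.032, -0.436],
    [0.0876, -0.3, 0.04, 0.04, -0.436]
  ]
}}

```text
time_s: 3.2
tcp_pos: [0.4274, -0.0522, 0.2059]
eef_rot: [-179.9, 0.0, -89.1]
contact_force: [1.2, 0.7, 0.4]
gripper_width: 0.0875
```

```bash
python3 - <<'E'
from h import *
to_tool([0.443,0.0,0.20],-88.9)
E
```

```text
t 3.2 tcp [ 0.4274 -0.0522  0.2059] rot [-1.799e+02  2.000e-02 -8.912e+01] F [1.2 0.7 0.4] w 0.0875
tool shift [-0.052  -0.0164  0.0059] roll rad -0.0038
```

Emit:
{"fn": "step_arm", "kwargs": {
  "motion": [
    [0.0876, -0.052, -0.016, 0.006, 0],
    [0.0876, -0.052, -0.016, 0.006, 0],
    [0.0876, -0.052, -0.016, 0.006, 0]
  ]
}}

```text
time_s: 3.58
tcp_pos: [0.4421, -0.0019, 0.1996]
eef_rot: [180.0, -0.0, -89.1]
contact_force: [-0.7, -0.2, 0.1]
gripper_width: 0.0877
```

```bash
python3 - <<'E'
from h import *
to_tool([0.443,0.0,0.08],-88.9)
for n in ["wrist"]:
    c=capture(n);cv2.imwrite("pics/w1.png",c["image"][:,:,::-1])
    print(c["pose"].round(4).tolist())
    for l in ["bell","round_plinth","square_plinth","weight","beaker"]:
        for d in spotter.tip_of(n,l): print(l,round(d["p"],2),np.round(d["location"],4))
E
```

```text
t 3.58 tcp [ 0.4421 -0.0019  0.1996] rot [ 1.7998e+02 -1.0000e-02 -8.9080e+01] F [-0.7 -0.2  0.1] w 0.0877
tool shift [-0.0019 -0.001   0.1196] roll rad -0.0031
[[-0.9999, -0.016, -0.004, 0.4437], [-0.0165, 0.9612, 0.2753, -0.0769], [-0.0006, 0.2753, -0.9613, 0.3396], [0.0, 0.0, 0.0, 1.0]]
bell 0.91 [0.4415 0.002  0.0017]
round_plinth 0.78 [0.6178 0.0918 0.0056]
square_plinth 0.72 [ 0.6219 -0.1126  0.0036]
weight 0.92 [0.4291 0.1268 0.0014]
beaker 0.97 [ 0.426  -0.1284  0.    ]
```

View pics/w1.png

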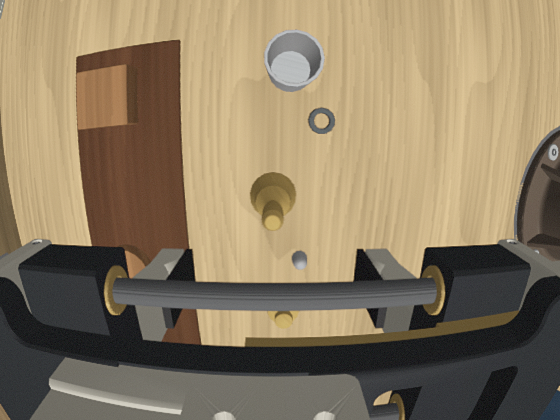

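Emit:
{"fn": "step_arm", "kwargs": {
  "motion": [
    [0.0876, -0.002, -0.001, 0.055, 0],
    [0.0876, -0.002, -0.001, 0.1, 0],
    [0.0876, -0.002, -0.001, 0.12, 0],
    [0.0876, -0.002, -0.001, 0.12, 0],
    [0.0876, -0.002, -0.001, 0.12, 0]
  ],
  "newtons": 15
}}

```text
time_s: 4.5
tcp_pos: [0.4439, -0.0001, 0.0805]
eef_rot: [-179.9, 0.0, -89.2]
contact_force: [-0.5, 0.3, 0.6]
gripper_width: 0.0878
```

Emit:
{"fn": "step_arm", "kwargs": {
  "motion": [
    [0.015, 0, 0, 0, 0],
    [0.015, 0, 0, 0, 0],
    [0.015, 0, 0, 0, 0],
    [0.015, 0, 0, 0, 0],
    [0.015, 0, 0, 0, 0]
  ],
  "newtons": 15
}}

```text
time_s: 5.12
tcp_pos: [0.4432, -0.0, 0.0796]
eef_rot: [-180.0, 0.0, -89.1]
contact_force: [-0.5, -0.4, -0.3]
gripper_width: 0.0434
```

Emit:
{"fn": "step_arm", "kwargs": {
  "motion": [
    [0.01, 0, 0, 0, 0],
    [0.01, 0, 0, 0, 0],
    [0.01, 0, 0, 0, 0],
    [0.01, 0, 0, 0, 0],
    [0.01, 0, 0, 0, 0]
  ],
  "newtons": 25
}}

```text
time_s: 5.75
tcp_pos: [0.4431, -0.0001, 0.0795]
eef_rot: [180.0, -0.0, -89.1]
contact_force: [0.1, -0.3, -1.3]
gripper_width: 0.0171
```

Emit:
{"fn": "step_arm", "kwargs": {
  "motion": [
    [0.01, 0, 0, -0.02, 0],
    [0.01, 0, 0, -0.06, 0],
    [0.01, 0, 0, -0.08, 0],
    [0.01, 0, 0, -0.08, 0]
  ]
}}

```text
time_s: 6.25
tcp_pos: [0.444, 0.0003, 0.1608]
eef_rot: [-179.8, 0.1, -89.1]
contact_force: [0.4, 0.4, -2.4]
gripper_width: 0.0169
```

```bash
python3 - <<'E'
from h import *
to_tool([0.616,0.0899,0.16],-88.9)
c=capture("wrist");cv2.imwrite("pics/w2.png",c["image"][:,:,::-1])
c=capture("scene");cv2.imwrite("pics/s2.png",c["image"][:,:,::-1])
E
```

```text
t 6.25 tcp [4.440e-01 3.000e-04 1.608e-01] rot [-1.7983e+02  7.0000e-02 -8.9130e+01] F [ 0.4  0.4 -2.4] w 0.0169
tool shift [-0.087  -0.1734  0.0008] roll rad -0.0041
```

View pics/w2.png

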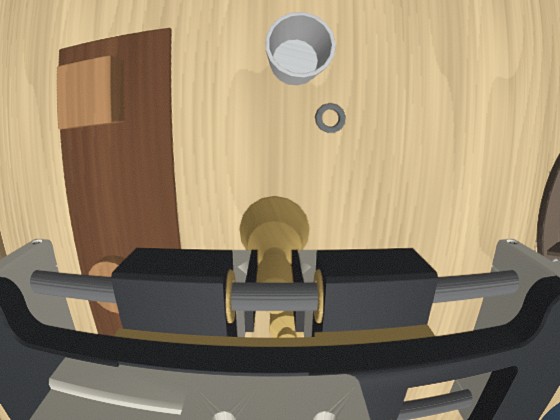

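View pics/s2.png

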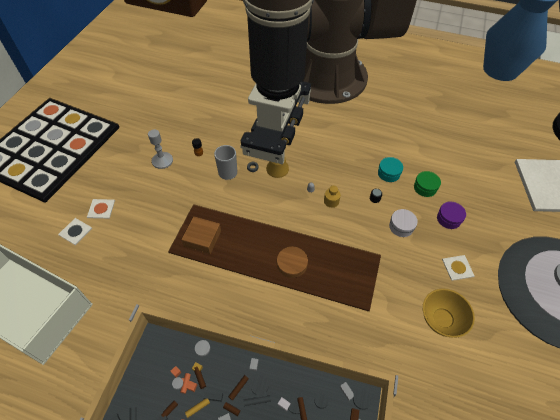

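Emit:
{"fn": "step_arm", "kwargs": {
  "motion": [
    [0.01, -0.025, -0.05, 0, -0.004],
    [0.01, -0.05, -0.1, 0, -0.004],
    [0.01, -0.075, -0.15, 0, -0.004],
    [0.01, -0.087, -0.173, 0, -0.004],
    [0.01, -0.087, -0.173, 0, -0.004]
  ]
}}

```text
time_s: 6.98
tcp_pos: [0.6153, 0.0901, 0.1565]
eef_rot: [179.8, -0.1, -88.9]
contact_force: [-0.9, -0.6, -2.9]
gripper_width: 0.0172
```

Emit:
{"fn": "step_arm", "kwargs": {
  "motion": [
    [0.01, 0, 0, 0, 0],
    [0.01, 0, 0, 0, 0]
  ]
}}

```text
time_s: 7.22
tcp_pos: [0.614, 0.0891, 0.1592]
eef_rot: [179.9, -0.0, -88.9]
contact_force: [0.2, -0.2, -1.3]
gripper_width: 0.0173
```

```bash
python3 - <<'E'
from h import *
to_tool([0.616,0.0899,0.105],-88.9)
c=capture("top");cv2.imwrite("pics/t3.png",c["image"][:,:,::-1])
c=capture("scene");cv2.imwrite("pics/s3.png",cv2.resize(c["image"][100:350,150:450],None,fx=2.4,fy=2.4)[:,:,::-1])
E
```

```text
t 7.22 tcp [0.614  0.0891 0.1592] rot [ 1.7995e+02 -2.0000e-02 -8.8920e+01] F [ 0.2 -0.2 -1.3] w 0.0173
tool shift [-0.0008 -0.002   0.0542] roll rad -0.0004
```

View pics/s3.png

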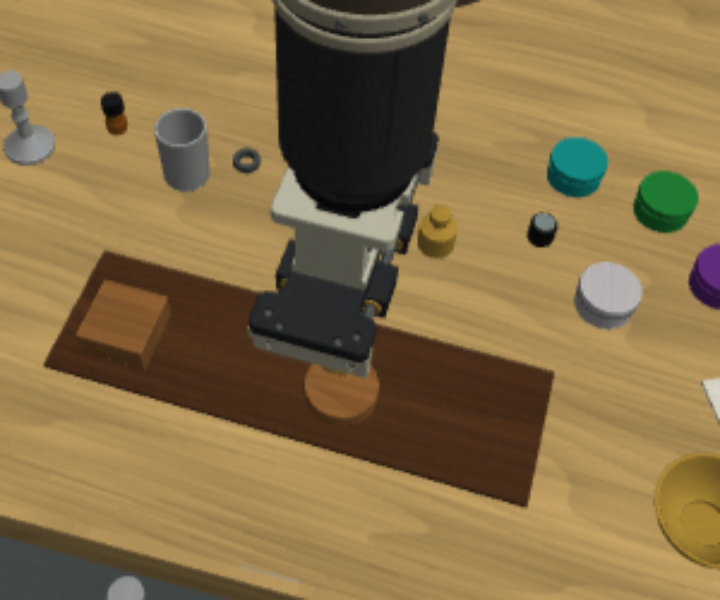

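Emit:
{"fn": "step_arm", "kwargs": {
  "motion": [
    [0.01, -0.001, -0.002, 0.025, 0],
    [0.01, -0.001, -0.002, 0.045, 0],
    [0.01, -0.001, -0.002, 0.053, 0],
    [0.01, -0.001, -0.002, 0.053, 0],
    [0.01, -0.001, -0.002, 0.053, 0]
  ]
}}

```text
time_s: 7.95
tcp_pos: [0.6174, 0.0907, 0.1076]
eef_rot: [-179.9, 0.0, -88.9]
contact_force: [0.0, 0.0, -1.5]
gripper_width: 0.0173
```

```bash
python3 - <<'E'
from h import *
to_tool([0.616,0.0899,0.1036],-88.9)
c=capture("wrist");cv2.imwrite("pics/w4.png",c["image"][:,:,::-1])
for l in ["bell","round_plinth","square_plinth"]:
    for d in spotter.tip_of("wrist",l): print(l,round(d["p"],2),np.round(d["location"],4))
E
```

```text
t 7.95 tcp [0.6174 0.0907 0.1076] rot [-1.7991e+02  2.0000e-02 -8.8900e+01] F [ 0.   0.  -1.5] w 0.0173
tool shift [0.0008 0.0014 0.004 ] roll rad -0.0
bell 0.67 [0.6169 0.0934 0.0285]
```

View pics/w4.png

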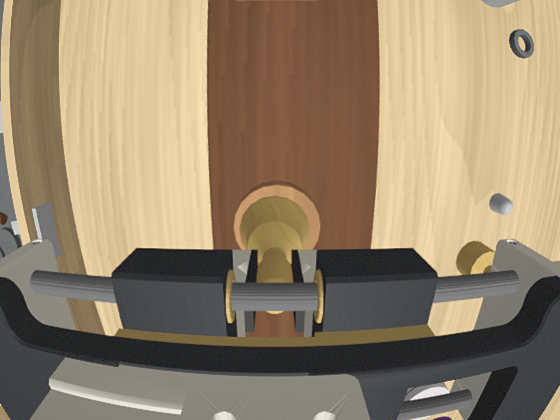

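Emit:
{"fn": "step_arm", "kwargs": {
  "motion": [
    [0.01, 0.001, 0.0015, 0.003, 0],
    [0.01, 0.001, 0.0015, 0.003, 0],
    [0.01, 0.001, 0.0015, 0.003, 0]
  ]
}}

```text
time_s: 8.52
tcp_pos: [0.6154, 0.0895, 0.1035]
eef_rot: [180.0, -0.0, -88.9]
contact_force: [0.3, -0.3, -0.6]
gripper_width: 0.0172
```

```bash
python3 - <<'E'
from h import *
to_tool([0.616,0.0899,0.1036],-88.9)
c=capture("wrist");cv2.imwrite("pics/w5.png",cv2.resize(c["image"][160:280,190:370],None,fx=4,fy=4)[:,:,::-1])
E
```

```text
t 8.53 tcp [0.6154 0.0895 0.1035] rot [180.    -0.   -88.91] F [ 0.3 -0.3 -0.6] w 0.0172
tool shift [-0.0004 -0.0006 -0.0001] roll rad -0.0002
```

View pics/w5.png

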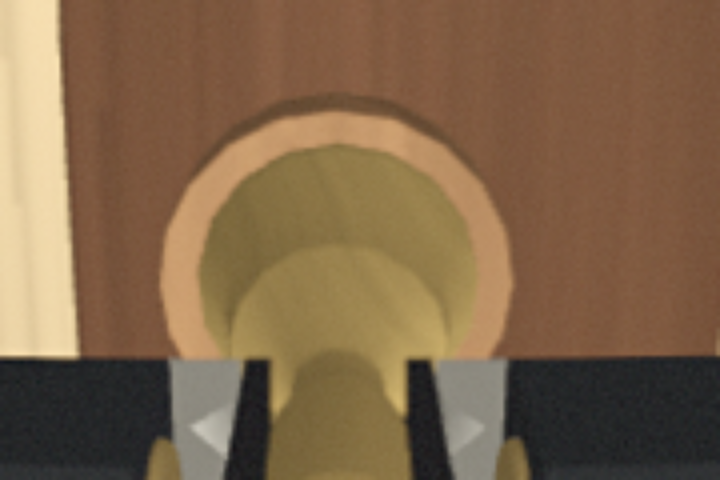

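Emit:
{"fn": "step_arm", "kwargs": {
  "motion": [
    [0.06, 0, 0, 0, 0],
    [0.06, 0, 0, 0, 0],
    [0.06, 0, 0, 0, 0],
    [0.06, 0, 0, 0, 0],
    [0.06, 0, 0, 0, 0]
  ]
}}

```text
time_s: 9.2
tcp_pos: [0.6154, 0.0896, 0.1036]
eef_rot: [-180.0, -0.0, -88.9]
contact_force: [-0.4, 0.8, 0.2]
gripper_width: 0.0583
```

Emit:
{"fn": "step_arm", "kwargs": {
  "motion": [
    [0.0876, 0, 0, -0.03, 0],
    [0.0876, 0, 0, -0.07, 0],
    [0.0876, 0, 0, -0.1, 0],
    [0.0876, 0, 0, -0.1, 0]
  ]
}}

```text
time_s: 9.7
tcp_pos: [0.6168, 0.09, 0.2066]
eef_rot: [-179.7, 0.1, -88.9]
contact_force: [-0.2, -0.3, -1.0]
gripper_width: 0.087
```

```bash
python3 - <<'E'
from h import *
to_tool([0.4457,-0.298,0.2],-88.9)
E
```

```text
t 9.7 tcp [0.6168 0.09   0.2066] rot [-1.7971e+02  1.0000e-01 -8.8890e+01] F [-0.2 -0.3 -1. ] w 0.087
tool shift [0.3846 0.1786 0.0066] roll rad 0.0002
```

Emit:
{"fn": "step_arm", "kwargs": {
  "motion": [
    [0.0876, 0.055, 0.0255, 0.003, 0],
    [0.0876, 0.11, 0.051, 0.003, 0],
    [0.0876, 0.165, 0.0765, 0.003, 0],
    [0.0876, 0.22, 0.102, 0.003, 0],
    [0.0876, 0.275, 0.1275, 0.003, 0]
  ]
}}

```text
time_s: 10.32
tcp_pos: [0.4917, -0.1893, 0.2]
eef_rot: [180.0, 0.0, -88.9]
contact_force: [0.5, -1.1, -0.0]
gripper_width: 0.0878
```

Emit:
{"fn": "step_arm", "kwargs": {
  "motion": [
    [0.0876, 0.055, 0.025, 0, 0],
    [0.0876, 0.11, 0.051, 0, 0],
    [0.0876, 0.11, 0.051, 0, 0],
    [0.0876, 0.11, 0.051, 0, 0]
  ]
}}

```text
time_s: 10.82
tcp_pos: [0.4438, -0.2989, 0.1999]
eef_rot: [180.0, 0.0, -89.0]
contact_force: [0.4, 0.3, -0.2]
gripper_width: 0.0875
```

```bash
python3 - <<'E'
from h import *
to_tool([0.4457,-0.298,0.083],-88.9)
c=capture("wrist");cv2.imwrite("pics/w6.png",c["image"][:,:,::-1])
for l in ["candlestick","square_plinth","beaker"]:
    for d in spotter.tip_of("wrist",l): print(l,round(d["p"],2),np.round(d["location"],4))
E
```

```text
t 10.82 tcp [ 0.4438 -0.2989  0.1999] rot [ 1.7995e+02  3.0000e-02 -8.8990e+01] F [ 0.4  0.3 -0.2] w 0.0875
tool shift [-0.0008 -0.0019  0.1169] roll rad -0.0016
candlestick 0.67 [ 0.4468 -0.3025 -0.0017]
beaker 0.98 [ 4.246e-01 -1.306e-01  1.000e-04]
```

View pics/w6.png

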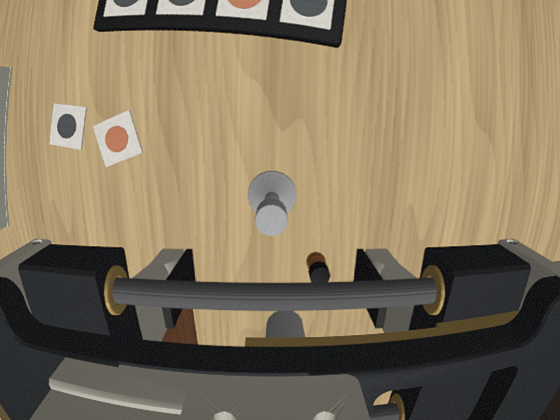

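Emit:
{"fn": "step_arm", "kwargs": {
  "motion": [
    [0.0876, -0.0005, -0.0015, 0.055, 0],
    [0.0876, -0.0005, -0.0015, 0.1, 0],
    [0.075, -0.0005, -0.0015, 0.117, 0],
    [0.05, -0.0005, -0.0015, 0.117, 0],
    [0.05, -0.0005, -0.0015, 0.117, 0]
  ]
}}

```text
time_s: 11.65
tcp_pos: [0.4468, -0.298, 0.0845]
eef_rot: [-179.9, -0.0, -88.8]
contact_force: [-0.2, 0.2, -0.4]
gripper_width: 0.0632
```

Emit:
{"fn": "step_arm", "kwargs": {
  "motion": [
    [0.015, 0, 0, 0, 0],
    [0.015, 0, 0, 0, 0],
    [0.015, 0, 0, 0, 0],
    [0.015, 0, 0, 0, 0],
    [0.015, 0, 0, 0, 0]
  ]
}}

```text
time_s: 12.28
tcp_pos: [0.4459, -0.2983, 0.0837]
eef_rot: [-180.0, -0.0, -88.9]
contact_force: [-0.1, 0.9, 2.1]
gripper_width: 0.0251
```

Emit:
{"fn": "step_arm", "kwargs": {
  "motion": [
    [0.015, 0, 0, 0, 0],
    [0.015, 0, 0, 0, 0],
    [0.015, 0, 0, 0, 0]
  ]
}}

```text
time_s: 12.65
tcp_pos: [0.4459, -0.2983, 0.0837]
eef_rot: [-180.0, -0.0, -88.9]
contact_force: [0.2, 0.9, 3.8]
gripper_width: 0.0247
```

Emit:
{"fn": "step_arm", "kwargs": {
  "motion": [
    [0.015, 0, 0, -0.02, 0],
    [0.015, 0, 0, -0.06, 0],
    [0.015, 0, 0, -0.1, 0],
    [0.015, 0, 0, -0.1, 0]
  ]
}}

```text
time_s: 13.15
tcp_pos: [0.4471, -0.2987, 0.1863]
eef_rot: [-179.7, -0.1, -88.9]
contact_force: [0.7, 0.3, -3.7]
gripper_width: 0.0253
```

```bash
python3 - <<'E'
from h import *
to_tool([0.6192,-0.1105,0.18],-88.9)
E
```

```text
t 13.15 tcp [ 0.4471 -0.2987  0.1863] rot [-1.7972e+02 -9.0000e-02 -8.8900e+01] F [ 0.7  0.3 -3.7] w 0.0253
tool shift [-0.1849 -0.1757  0.0063] roll rad 0.0001
```

Emit:
{"fn": "step_arm", "kwargs": {
  "motion": [
    [0.015, -0.04, -0.038, 0, 0],
    [0.015, -0.08, -0.076, 0, 0],
    [0.015, -0.12, -0.114, 0, 0],
    [0.015, -0.16, -0.152, 0, 0],
    [0.015, -0.1845, -0.1765, 0.004, 0]
  ]
}}

```text
time_s: 13.78
tcp_pos: [0.6194, -0.1084, 0.1779]
eef_rot: [179.9, 0.0, -88.8]
contact_force: [-0.5, -0.3, -1.4]
gripper_width: 0.0253
```

Emit:
{"fn": "step_arm", "kwargs": {
  "motion": [
    [0.015, 0, 0, 0.02, 0],
    [0.015, 0, 0, 0.04, 0],
    [0.015, 0, 0, 0.05, 0],
    [0.015, 0, 0, 0.05, 0],
    [0.015, 0, 0, 0.05, 0]
  ]
}}

```text
time_s: 14.4
tcp_pos: [0.6191, -0.1107, 0.1302]
eef_rot: [-179.9, -0.0, -88.9]
contact_force: [1.2, 0.1, -1.8]
gripper_width: 0.025
```

```bash
python3 - <<'E'
from h import *
to_tool([0.6192,-0.1105,0.121],-88.9)
c=capture("wrist");cv2.imwrite("pics/w7.png",cv2.resize(c["image"][140:280,170:390],None,fx=3.5,fy=3.5)[:,:,::-1])
E
```

```text
t 14.4 tcp [ 0.6191 -0.1107  0.1302] rot [-1.7995e+02 -1.0000e-02 -8.8920e+01] F [ 1.2  0.1 -1.8] w 0.025
tool shift [-0.0002 -0.0001  0.0092] roll rad -0.0004
```

View pics/w7.png

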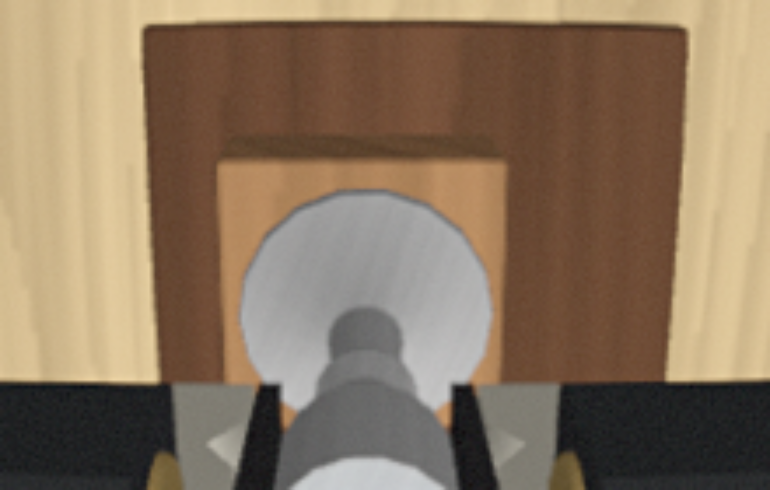

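Emit:
{"fn": "step_arm", "kwargs": {
  "motion": [
    [0.015, 0, -0.001, 0.005, 0],
    [0.015, 0, -0.001, 0.0095, 0],
    [0.015, 0, -0.001, 0.0095, 0],
    [0.015, 0, -0.001, 0.0095, 0]
  ]
}}

```text
time_s: 14.95
tcp_pos: [0.6195, -0.1104, 0.1199]
eef_rot: [180.0, 0.0, -88.9]
contact_force: [0.4, -0.3, -1.0]
gripper_width: 0.0253
```

```bash
python3 - <<'E'
from h import *
to_tool([0.6192,-0.1105,0.1197],-88.9)
c=capture("wrist");cv2.imwrite("pics/w8.png",cv2.resize(c["image"][140:280,170:390],None,fx=3.5,fy=3.5)[:,:,::-1])
E
```

```text
t 14.95 tcp [ 0.6195 -0.1104  0.1199] rot [179.98   0.   -88.92] F [ 0.4 -0.3 -1. ] w 0.0253
tool shift [0.0001 0.0003 0.0002] roll rad -0.0003
```

View pics/w8.png

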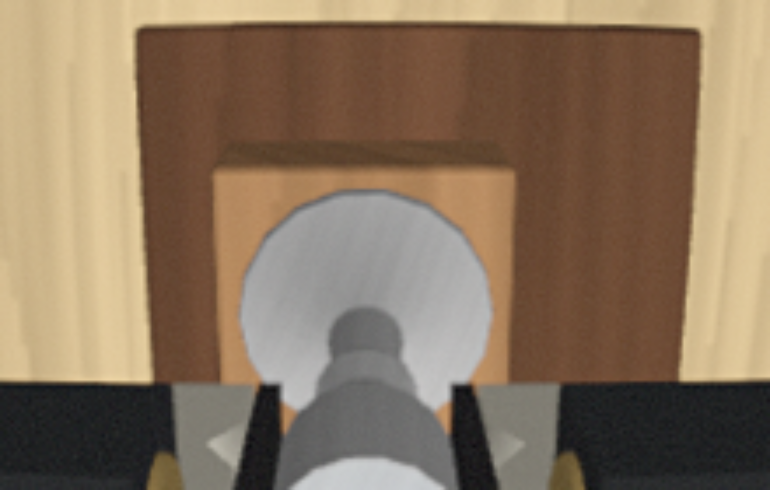

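Emit:
{"fn": "step_arm", "kwargs": {
  "motion": [
    [0.015, 0, -0.0005, 0.0003, 0],
    [0.015, 0, -0.0005, 0.0005, 0],
    [0.06, 0, -0.0005, 0.0005, 0],
    [0.06, 0, -0.0005, 0.0005, 0],
    [0.06, 0, -0.0005, 0.0005, 0]
  ]
}}

```text
time_s: 15.62
tcp_pos: [0.6203, -0.1103, 0.1196]
eef_rot: [-180.0, 0.0, -88.9]
contact_force: [-0.3, -0.7, 0.1]
gripper_width: 0.0496
```

Emit:
{"fn": "step_arm", "kwargs": {
  "motion": [
    [0.06, 0, 0, 0, 0],
    [0.0876, 0, 0, 0, 0],
    [0.0876, 0, 0, -0.03, 0],
    [0.0876, 0, 0, -0.07, 0],
    [0.0876, 0, 0, -0.09, 0]
  ]
}}

```text
time_s: 16.25
tcp_pos: [0.621, -0.1105, 0.212]
eef_rot: [-179.8, -0.0, -88.9]
contact_force: [-0.5, 0.0, 0.6]
gripper_width: 0.0867
```

```bash
python3 - <<'E'
from h import *
to_tool([0.447,0.289,0.2],-88.9)
E
```

```text
t 16.25 tcp [ 0.621  -0.1105  0.212 ] rot [-1.7983e+02 -1.0000e-02 -8.8900e+01] F [-0.5  0.   0.6] w 0.0867
tool shift [-0.4027  0.1663  0.012 ] roll rad 0.0
```

Emit:
{"fn": "step_arm", "kwargs": {
  "motion": [
    [0.0876, -0.055, 0.0225, 0.002, 0],
    [0.0876, -0.11, 0.045, 0.004, 0],
    [0.0876, -0.165, 0.0675, 0.006, 0],
    [0.0876, -0.22, 0.09, 0.008, 0],
    [0.0876, -0.275, 0.1125, 0.01, 0]
  ]
}}

```text
time_s: 16.88
tcp_pos: [0.5016, 0.1641, 0.1998]
eef_rot: [-180.0, 0.0, -88.9]
contact_force: [1.0, 0.8, 0.1]
gripper_width: 0.0877
```

Emit:
{"fn": "step_arm", "kwargs": {
  "motion": [
    [0.0876, -0.055, 0.0225, 0, 0],
    [0.0876, -0.11, 0.045, 0, 0],
    [0.0876, -0.128, 0.054, 0, 0],
    [0.0876, -0.128, 0.054, 0, 0],
    [0.0876, -0.128, 0.054, 0, 0]
  ]
}}

```text
time_s: 17.5
tcp_pos: [0.4462, 0.2886, 0.1995]
eef_rot: [180.0, -0.0, -88.9]
contact_force: [-0.0, -0.0, 1.4]
gripper_width: 0.0876
```

```bash
python3 - <<'E'
from h import *
to_tool([0.447,0.2895,0.024],-88.9)
c=capture("wrist");cv2.imwrite("pics/w9.png",c["image"][:,:,::-1])
for l in ["tin"]:
    for d in spotter.tip_of("wrist",l): print(l,round(d["p"],2),np.round(d["location"],4))
E
```

```text
t 17.5 tcp [0.4462 0.2886 0.1995] rot [ 1.7999e+02 -2.0000e-02 -8.8940e+01] F [-0.  -0.   1.4] w 0.0876
tool shift [-0.0009 -0.0008  0.1755] roll rad -0.0007
tin 0.97 [ 0.3024  0.2355 -0.0026]
tin 0.84 [ 0.4464  0.2924 -0.0024]
tin 0.63 [ 0.3236  0.3268 -0.0018]
```

View pics/w9.png

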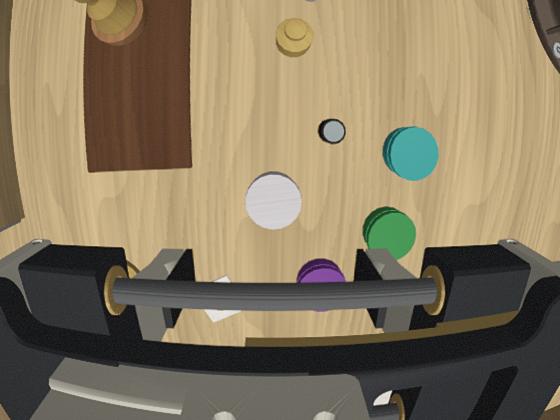

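Emit:
{"fn": "step_arm", "kwargs": {
  "motion": [
    [0.0876, -0.001, -0.0008, 0.055, 0],
    [0.0876, -0.001, -0.0008, 0.11, 0],
    [0.0876, -0.001, -0.0008, 0.155, 0],
    [0.0876, -0.001, -0.0008, 0.175, 0],
    [0.0876, -0.001, -0.0008, 0.175, 0]
  ]
}}

```text
time_s: 18.23
tcp_pos: [0.4467, 0.2885, 0.0231]
eef_rot: [179.9, -0.2, -89.0]
contact_force: [1.0, -0.5, 0.3]
gripper_width: 0.0878
```

Emit:
{"fn": "step_arm", "kwargs": {
  "motion": [
    [0.045, 0, 0, 0, 0],
    [0.045, 0, 0, 0, 0],
    [0.045, 0, 0, 0, 0],
    [0.045, 0, 0, 0, 0],
    [0.045, 0, 0, 0, 0]
  ]
}}

```text
time_s: 18.85
tcp_pos: [0.447, 0.2907, 0.0252]
eef_rot: [-180.0, 0.0, -88.9]
contact_force: [-2.0, -1.0, 6.0]
gripper_width: 0.0555
```

Emit:
{"fn": "step_arm", "kwargs": {
  "motion": [
    [0.045, 0, 0, 0, 0],
    [0.045, 0, 0, 0, 0]
  ]
}}

```text
time_s: 19.1
tcp_pos: [0.447, 0.2907, 0.0252]
eef_rot: [-180.0, 0.0, -88.9]
contact_force: [-2.0, -0.8, 6.9]
gripper_width: 0.0553
```

Emit:
{"fn": "step_arm", "kwargs": {
  "motion": [
    [0.045, 0, 0, -0.02, 0],
    [0.045, 0, 0, -0.07, 0],
    [0.045, 0, 0, -0.12, 0],
    [0.045, 0, 0, -0.155, 0],
    [0.045, 0, 0, -0.155, 0]
  ]
}}

```text
time_s: 19.73
tcp_pos: [0.4478, 0.2916, 0.1825]
eef_rot: [-179.8, 0.2, -88.9]
contact_force: [-0.1, -0.8, -0.9]
gripper_width: 0.0549
```

```bash
python3 - <<'E'
from h import *
to_tool([0.6177,-0.0104,0.18],-88.9)
E
```

```text
t 19.73 tcp [0.4478 0.2916 0.1825] rot [-179.79    0.25  -88.89] F [-0.1 -0.8 -0.9] w 0.0549
tool shift [ 0.3052 -0.164   0.0025] roll rad 0.0002
```

Emit:
{"fn": "step_arm", "kwargs": {
  "motion": [
    [0.045, 0.054, -0.0295, 0, 0],
    [0.045, 0.108, -0.059, 0, 0],
    [0.045, 0.162, -0.0885, 0, 0],
    [0.045, 0.216, -0.118, 0, 0],
    [0.045, 0.27, -0.147, 0, 0]
  ]
}}

```text
time_s: 20.35
tcp_pos: [0.599, 0.0214, 0.1781]
eef_rot: [179.9, -0.0, -88.9]
contact_force: [1.0, 1.7, -0.8]
gripper_width: 0.0552
```

Emit:
{"fn": "step_arm", "kwargs": {
  "motion": [
    [0.045, 0.0333, -0.0179, 0, 0],
    [0.045, 0.0333, -0.0179, 0.05, 0],
    [0.045, 0.0333, -0.0179, 0.1, 0],
    [0.045, 0.0333, -0.0179, 0.135, 0],
    [0.045, 0.0333, -0.0179, 0.135, 0]
  ]
}}

```text
time_s: 20.98
tcp_pos: [0.6144, -0.0105, 0.0406]
eef_rot: [179.5, -0.1, -89.0]
contact_force: [0.0, -0.6, -1.1]
gripper_width: 0.0551
```

Emit:
{"fn": "step_arm", "kwargs": {
  "motion": [
    [0.045, 0, 0, 0, 0],
    [0.045, 0, 0, 0, 0]
  ]
}}

```text
time_s: 21.22
tcp_pos: [0.6186, -0.0094, 0.0463]
eef_rot: [-179.8, 0.0, -88.9]
contact_force: [-0.6, 0.1, -0.3]
gripper_width: 0.0551
```

```bash
python3 - <<'E'
from h import *
to_tool([0.6177,-0.0094,0.0312],-88.9)
c=capture("wrist");cv2.imwrite("pics/w10.png",c["image"][:,:,::-1])
E
```

```text
t 21.23 tcp [ 0.6186 -0.0094  0.0463] rot [-1.7984e+02  3.0000e-02 -8.8890e+01] F [-0.6  0.1 -0.3] w 0.0551
tool shift [0.     0.0009 0.0151] roll rad 0.0002
```

View pics/w10.png

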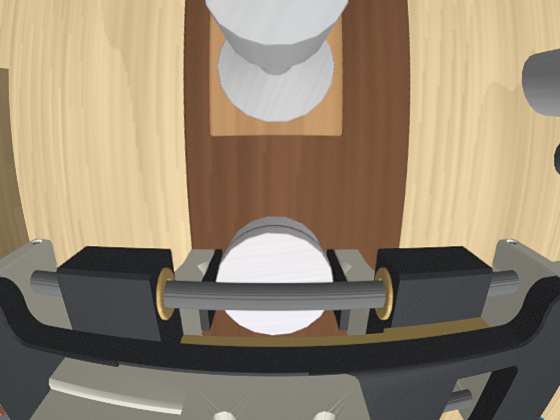

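Emit:
{"fn": "step_arm", "kwargs": {
  "motion": [
    [0.045, 0, 0.0005, 0.007, 0],
    [0.045, 0, 0.0005, 0.013, 0],
    [0.045, 0, 0.0005, 0.0145, 0],
    [0.045, 0, 0.0005, 0.0145, 0]
  ]
}}

```text
time_s: 21.78
tcp_pos: [0.6169, -0.0097, 0.0309]
eef_rot: [-180.0, -0.0, -88.9]
contact_force: [-3.4, 0.8, 8.8]
gripper_width: 0.0553
```

```bash
python3 - <<'E'
from h import *
to_tool([0.6177,-0.0094,0.0312],-88.9)
E
```

```text
t 21.77 tcp [ 0.6169 -0.0097  0.0309] rot [-1.800e+02 -1.000e-02 -8.888e+01] F [-3.4  0.8  8.8] w 0.0553
tool shift [-0.0003 -0.0008 -0.0003] roll rad 0.0004
```

Emit:
{"fn": "step_arm", "kwargs": {
  "motion": [
    [0.045, -0.0003, -0.0008, -0.0008, 0],
    [0.045, -0.0003, -0.0008, -0.0005, 0],
    [0.0876, -0.0003, -0.0008, -0.0005, 0],
    [0.0876, -0.0003, -0.0008, -0.0005, 0],
    [0.0876, -0.0003, -0.0008, -0.0005, 0]
  ]
}}

```text
time_s: 22.4
tcp_pos: [0.6178, -0.0094, 0.0303]
eef_rot: [180.0, -0.0, -88.9]
contact_force: [-0.7, -0.4, -0.5]
gripper_width: 0.0796
```

Emit:
{"fn": "step_arm", "kwargs": {
  "motion": [
    [0.0876, 0, 0, 0, 0],
    [0.0876, 0, 0, -0.03, 0],
    [0.0876, 0, 0, -0.08, 0],
    [0.0876, 0, 0, -0.13, 0],
    [0.0876, 0, 0, -0.17, 0]
  ]
}}

```text
time_s: 23.02
tcp_pos: [0.618, -0.0094, 0.2029]
eef_rot: [-179.9, 0.0, -88.9]
contact_force: [0.9, 0.2, -0.1]
gripper_width: 0.0876
```

```bash
python3 - <<'E'
from h import *
to_tool([0.430,0.1262,0.2],-88.9)
E
```

```text
t 23.02 tcp [ 0.618  -0.0094  0.2029] rot [-1.7991e+02  1.0000e-02 -8.8910e+01] F [ 0.9  0.2 -0.1] w 0.0876
tool shift [-0.1392  0.1854  0.0029] roll rad -0.0001
```

Emit:
{"fn": "step_arm", "kwargs": {
  "motion": [
    [0.0876, -0.035, 0.0465, 0, 0],
    [0.0876, -0.07, 0.093, 0, 0],
    [0.0876, -0.105, 0.139, 0, 0],
    [0.0876, -0.139, 0.185, 0.002, 0],
    [0.0876, -0.139, 0.185, 0.002, 0]
  ]
}}

```text
time_s: 23.65
tcp_pos: [0.4277, 0.1276, 0.199]
eef_rot: [-180.0, 0.1, -88.7]
contact_force: [0.4, 1.1, 0.8]
gripper_width: 0.0875
```

```bash
cat > chk.py <<'E'
from h import *
import sys
for cam in ["top","scene"]:
    c=capture(cam);P=cloud(c)
    cv2.imwrite(f"pics/{cam}_{sys.argv[1]}.png",c["image"][:,:,::-1])
    for l in ["round_plinth","square_plinth","bell","candlestick","tin","weight","beaker"]:
        for d in spotter.regions_of(cam,l):
            if d["p"]<.4: continue
            m=d["mask"]&np.isfinite(P[...,2]);q=P[m]
            if len(q)<10: continue
            zt=np.percentile(q[:,2],98)
            t=q[q[:,2]>zt-0.006]
            print(cam,l,round(d["p"],2),"ztop",round(zt,4),"n",len(t),"ctr",((t.max(0)+t.min(0))/2).round(4)[:2],"ext",np.ptp(t,axis=0).round(3)[:2],"mean",t.mean(0).round(4)[:2])
E
python3 chk.py a;python3 - <<'E'
from h import *
to_tool([0.430,0.1262,0.0485],-88.9)
E
```

```text
top square_plinth 0.89 ztop 0.0413 n 210 ctr [ 0.6174 -0.1114] ext [0.061 0.063] mean [ 0.6102 -0.1049]
top bell 0.78 ztop 0.1243 n 42 ctr [0.6125 0.0869] ext [0.013 0.015] mean [0.6126 0.0866]
top bell 0.51 ztop 0.0424 n 140 ctr [ 0.6159 -0.1107] ext [0.058 0.059] mean [ 0.6051 -0.1001]
top candlestick 0.97 ztop 0.135 n 96 ctr [ 0.6175 -0.1114] ext [0.024 0.022] mean [ 0.6175 -0.1111]
top tin 0.67 ztop 0.0351 n 389 ctr [0.3066 0.2106] ext [0.058 0.1  ] mean [0.3037 0.2341]
top tin 0.63 ztop 0.0414 n 321 ctr [ 0.6159 -0.0116] ext [0.051 0.05 ] mean [ 0.6156 -0.0108]
top beaker 0.89 ztop 0.0735 n 90 ctr [ 0.4272 -0.134 ] ext [0.048 0.048] mean [ 0.4263 -0.134 ]
scene round_plinth 0.9 ztop 0.0257 n 227 ctr [0.6184 0.0914] ext [0.06  0.063] mean [0.6274 0.0965]
scene square_plinth 0.96 ztop 0.0377 n 270 ctr [ 0.6224 -0.1079] ext [0.062 0.063] mean [ 0.632  -0.0994]
scene bell 0.7 ztop 0.1212 n 53 ctr [0.6197 0.09  ] ext [0.012 0.016] mean [0.6192 0.0904]
scene candlestick 0.76 ztop 0.1313 n 107 ctr [ 0.6233 -0.1087] ext [0.022 0.023] mean [ 0.6237 -0.108 ]
scene tin 0.92 ztop 0.0315 n 365 ctr [0.3227 0.3266] ext [0.057 0.055] mean [0.3228 0.3273]
scene tin 0.88 ztop 0.0316 n 422 ctr [0.3932 0.389 ] ext [0.055 0.054] mean [0.3945 0.3889]
scene tin 0.62 ztop 0.0379 n 514 ctr [ 0.6186 -0.0084] ext [0.056 0.056] mean [ 0.6197 -0.008 ]
scene weight 0.69 ztop 0.0491 n 59 ctr [0.4311 0.1272] ext [0.022 0.019] mean [0.4324 0.1274]
scene beaker 0.73 ztop 0.0698 n 120 ctr [ 0.4296 -0.1303] ext [0.049 0.048] mean [ 0.4305 -0.1299]
t 24.45 tcp [0.4302 0.126  0.1985] rot [180.    -0.   -88.92] F [ 0.8  1.  -0.7] w 0.0874
tool shift [-0.0002  0.0002  0.15  ] roll rad -0.0004
```

View pics/scene_a.png

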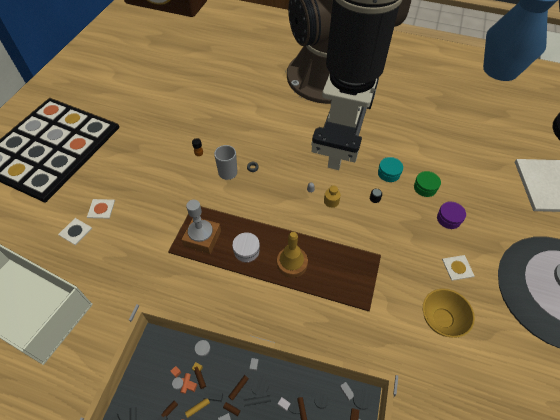

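Emit:
{"fn": "step_arm", "kwargs": {
  "motion": [
    [0.0876, 0, 0, 0.055, 0],
    [0.0876, 0, 0, 0.11, 0],
    [0.065, 0, 0, 0.14, 0],
    [0.05, 0, 0, 0.149, 0],
    [0.03, 0, 0, 0.149, 0]
  ]
}}

```text
time_s: 25.08
tcp_pos: [0.4304, 0.1262, 0.0498]
eef_rot: [180.0, -0.0, -88.9]
contact_force: [0.1, -0.4, 0.1]
gripper_width: 0.0631
```

Emit:
{"fn": "step_arm", "kwargs": {
  "motion": [
    [0.012, 0, 0, 0, 0],
    [0.012, 0, 0, 0, 0],
    [0.012, 0, 0, 0, 0],
    [0.012, 0, 0, 0, 0],
    [0.012, 0, 0, 0, 0]
  ]
}}

```text
time_s: 25.7
tcp_pos: [0.4303, 0.1261, 0.0498]
eef_rot: [-180.0, 0.0, -88.9]
contact_force: [-0.8, 0.6, 2.9]
gripper_width: 0.0183
```

Emit:
{"fn": "step_arm", "kwargs": {
  "motion": [
    [0.012, 0, 0, 0, 0],
    [0.012, 0, 0, 0, 0],
    [0.012, 0, 0, 0, 0]
  ]
}}

```text
time_s: 26.08
tcp_pos: [0.4303, 0.1261, 0.0497]
eef_rot: [-180.0, 0.0, -88.9]
contact_force: [-1.4, -1.0, 5.0]
gripper_width: 0.0179
```

Emit:
{"fn": "step_arm", "kwargs": {
  "motion": [
    [0.012, 0, 0, -0.02, 0],
    [0.012, 0, 0, -0.06, 0],
    [0.012, 0, 0, -0.11, 0],
    [0.012, 0, 0, -0.13, 0],
    [0.012, 0, 0, -0.13, 0]
  ]
}}

```text
time_s: 26.7
tcp_pos: [0.4304, 0.1264, 0.1803]
eef_rot: [-179.9, 0.1, -88.9]
contact_force: [0.0, 0.0, -4.0]
gripper_width: 0.0182
```

```bash
python3 - <<'E'
from h import *
to_tool([0.6175,-0.0104,0.18],-88.9)
c=capture("wrist");cv2.imwrite("pics/w11.png",c["image"][:,:,::-1])
E
```

```text
t 26.7 tcp [0.4304 0.1264 0.1803] rot [-1.799e+02  1.100e-01 -8.892e+01] F [ 0.  0. -4.] w 0.0182
tool shift [ 0.1403 -0.1845  0.0003] roll rad -0.0004
```

View pics/w11.png

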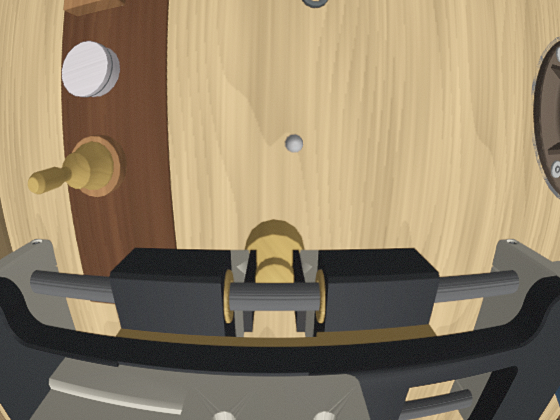

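Emit:
{"fn": "step_arm", "kwargs": {
  "motion": [
    [0.012, 0.035, -0.046, 0, 0],
    [0.012, 0.07, -0.092, 0, 0],
    [0.012, 0.105, -0.138, 0, 0],
    [0.012, 0.1403, -0.1845, 0, 0],
    [0.012, 0.1403, -0.1845, 0.02, 0]
  ]
}}

```text
time_s: 27.38
tcp_pos: [0.6197, -0.0133, 0.1567]
eef_rot: [179.9, -0.1, -89.1]
contact_force: [-0.6, 0.9, -3.9]
gripper_width: 0.0184
```

Emit:
{"fn": "step_arm", "kwargs": {
  "motion": [
    [0.012, 0, 0, 0.03, 0],
    [0.012, 0, 0, 0.06, 0],
    [0.012, 0, 0, 0.07, 0],
    [0.012, 0, 0, 0.07, 0],
    [0.012, 0, 0, 0.07, 0]
  ]
}}

```text
time_s: 28.0
tcp_pos: [0.6174, -0.0106, 0.0894]
eef_rot: [180.0, 0.0, -88.9]
contact_force: [0.4, -0.2, -2.9]
gripper_width: 0.0181
```

```bash
python3 - <<'E'
from h import *
to_tool([0.6175,-0.0104,0.0857],-88.9)
c=capture("wrist");cv2.imwrite("pics/w12.png",cv2.resize(c["image"][160:340,160:390],None,fx=3.3,fy=3.3)[:,:,::-1])
E
```

```text
t 28.0 tcp [ 0.6174 -0.0106  0.0894] rot [179.99   0.   -88.91] F [ 0.4 -0.2 -2.9] w 0.0181
tool shift [-0.0002 -0.0001  0.0037] roll rad -0.0002
```

View pics/w12.png

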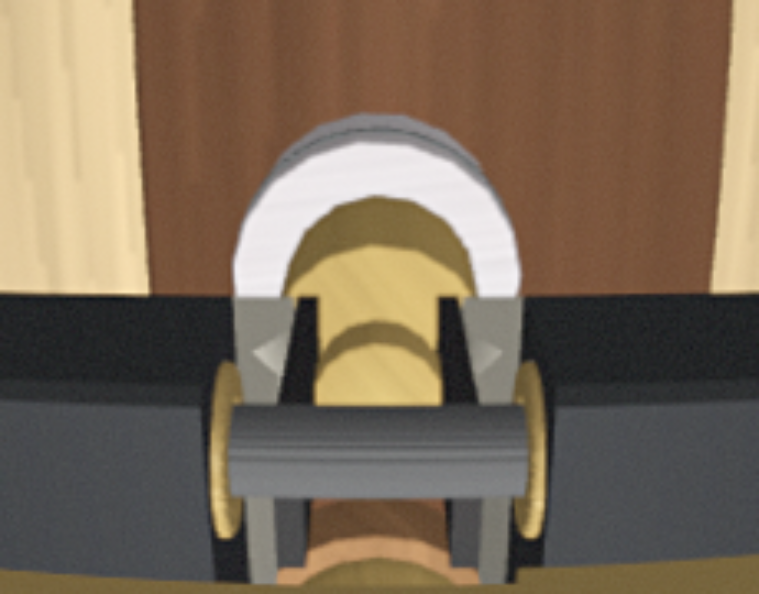

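Emit:
{"fn": "step_arm", "kwargs": {
  "motion": [
    [0.012, 0, -0.0005, 0.002, 0],
    [0.012, 0, -0.0005, 0.0032, 0],
    [0.012, 0, -0.0005, 0.0032, 0]
  ]
}}

```text
time_s: 28.42
tcp_pos: [0.6177, -0.0107, 0.0863]
eef_rot: [180.0, 0.0, -88.9]
contact_force: [0.1, -0.2, -3.3]
gripper_width: 0.0182
```

```bash
python3 - <<'E'
from h import *
to_tool([0.6175,-0.0104,0.0857],-88.9)
c=capture("wrist");cv2.imwrite("pics/w13.png",cv2.resize(c["image"][160:340,160:390],None,fx=3.3,fy=3.3)[:,:,::-1])
# fisheye: predicted pixel of lid/weight outlines to compare
E
```

```text
t 28.43 tcp [ 0.6177 -0.0107  0.0863] rot [180.     0.   -88.91] F [ 0.1 -0.2 -3.3] w 0.0182
tool shift [-0.0003  0.0002  0.0006] roll rad -0.0002
```

View pics/w13.png

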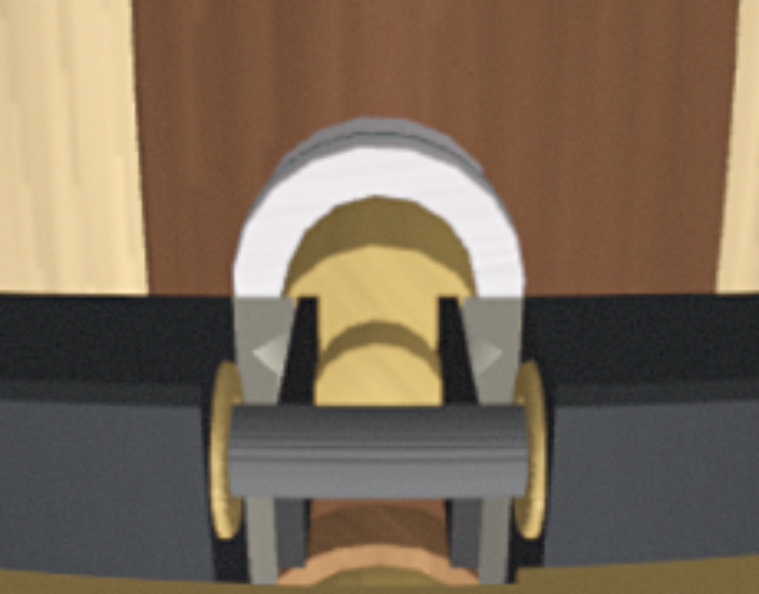

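Emit:
{"fn": "step_arm", "kwargs": {
  "motion": [
    [0.012, 0, 0, 0.0006, 0],
    [0.012, 0, 0, 0.0006, 0],
    [0.05, 0, 0, 0.0006, 0],
    [0.05, 0, 0, 0.0006, 0],
    [0.05, 0, 0, 0.0006, 0]
  ]
}}

```text
time_s: 29.1
tcp_pos: [0.618, -0.0107, 0.0859]
eef_rot: [-180.0, 0.0, -88.9]
contact_force: [-0.3, 0.3, -0.3]
gripper_width: 0.0427
```

Emit:
{"fn": "step_arm", "kwargs": {
  "motion": [
    [0.06, 0, 0, 0, 0],
    [0.06, 0, 0, 0, 0],
    [0.0876, 0, 0, -0.02, 0],
    [0.0876, 0, 0, -0.07, 0],
    [0.0876, 0, 0, -0.11, 0]
  ]
}}

```text
time_s: 29.72
tcp_pos: [0.618, -0.0108, 0.1975]
eef_rot: [-180.0, -0.0, -88.9]
contact_force: [0.8, 0.0, 0.1]
gripper_width: 0.0838
```

```bash
python3 - <<'E'
from h import *
to_tool([0.4286,-0.1322,0.2],-88.9)
E
```

```text
t 29.73 tcp [ 0.618  -0.0108  0.1975] rot [-1.7997e+02 -1.0000e-02 -8.8900e+01] F [0.8 0.  0.1] w 0.0838
tool shift [ 0.1178  0.1917 -0.0025] roll rad -0.0001
```

Emit:
{"fn": "step_arm", "kwargs": {
  "motion": [
    [0.0876, 0.03, 0.048, 0, 0],
    [0.0876, 0.06, 0.096, 0, 0],
    [0.0876, 0.09, 0.144, 0, 0],
    [0.0876, 0.1178, 0.1917, 0, 0],
    [0.0876, 0.1178, 0.1917, 0, 0]
  ]
}}

```text
time_s: 30.35
tcp_pos: [0.4253, -0.1334, 0.1962]
eef_rot: [-180.0, 0.0, -89.0]
contact_force: [0.2, 0.2, 0.9]
gripper_width: 0.0878
```

```bash
python3 chk.py b; python3 - <<'E'
from h import *
to_tool([0.4286,-0.1322,0.048],-88.9)
c=capture("wrist");cv2.imwrite("pics/w14.png",c["image"][:,:,::-1])
E
```

```text
top round_plinth 0.74 ztop 0.0419 n 200 ctr [ 0.6172 -0.1108] ext [0.061 0.062] mean [ 0.6105 -0.1058]
top round_plinth 0.47 ztop 0.0309 n 108 ctr [0.6133 0.0888] ext [0.059 0.06 ] mean [0.6088 0.0892]
top square_plinth 0.85 ztop 0.0408 n 176 ctr [ 0.6173 -0.1102] ext [0.061 0.061] mean [ 0.6089 -0.1   ]
top square_plinth 0.62 ztop 0.1244 n 43 ctr [0.614  0.0867] ext [0.016 0.015] mean [0.6136 0.0862]
top bell 0.85 ztop 0.1244 n 43 ctr [0.614  0.0867] ext [0.016 0.015] mean [0.6136 0.0862]
top candlestick 0.9 ztop 0.1343 n 112 ctr [ 0.6181 -0.1125] ext [0.027 0.024] mean [ 0.618 -0.112]
top tin 0.74 ztop 0.0345 n 407 ctr [0.3904 0.3862] ext [0.054 0.054] mean [0.3905 0.3864]
top tin 0.7 ztop 0.0347 n 340 ctr [0.3044 0.2349] ext [0.053 0.051] mean [0.3018 0.2376]
top tin 0.68 ztop 0.0346 n 409 ctr [0.3196 0.3235] ext [0.054 0.055] mean [0.3191 0.3233]
top tin 0.6 ztop 0.0887 n 56 ctr [ 0.6156 -0.0124] ext [0.019 0.016] mean [ 0.6151 -0.0124]
top tin 0.57 ztop 0.1343 n 111 ctr [ 0.6174 -0.1125] ext [0.025 0.024] mean [ 0.6179 -0.112 ]
top tin 0.54 ztop 0.0411 n 173 ctr [ 0.6135 -0.0116
[... 952 characters left out ...]
n 8256 ctr [0.6046 0.049 ] ext [0.14 0.43] mean [0.6084 0.0838]
scene tin 0.59 ztop 0.032 n 364 ctr [0.3219 0.3268] ext [0.054 0.054] mean [0.3226 0.3267]
scene weight 0.68 ztop 0.0855 n 76 ctr [ 0.6185 -0.0095] ext [0.019 0.019] mean [ 0.6194 -0.0092]
scene beaker 0.97 ztop 0.0701 n 113 ctr [ 0.429  -0.1309] ext [0.051 0.049] mean [ 0.4292 -0.1309]
scene beaker 0.49 ztop 0.1312 n 137 ctr [ 0.6206 -0.1095] ext [0.027 0.026] mean [ 0.6225 -0.1087]
scene beaker 0.46 ztop 0.1216 n 57 ctr [0.618  0.0901] ext [0.013 0.017] mean [0.6184 0.0907]
t 31.15 tcp [ 0.4284 -0.1321  0.1957] rot [179.99  -0.   -88.91] F [-0.7 -0.4 -0.4] w 0.0875
tool shift [ 1.000e-04 -2.000e-04  1.477e-01] roll rad -0.0001
```

View pics/scene_b.png

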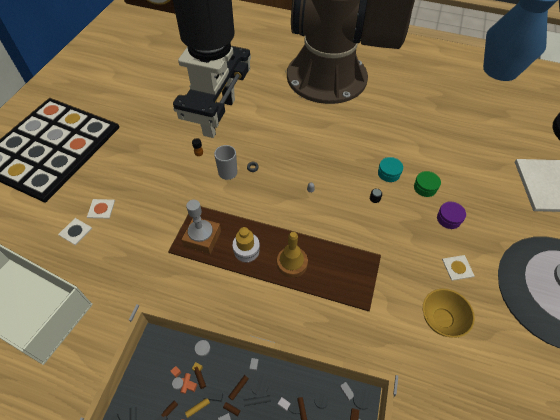

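View pics/w14.png

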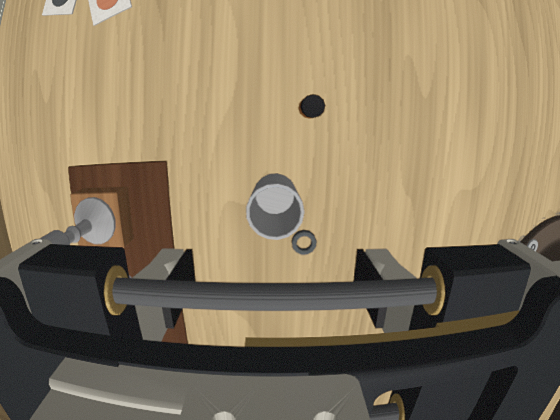

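Emit:
{"fn": "step_arm", "kwargs": {
  "motion": [
    [0.0876, 0, 0, 0.055, 0],
    [0.0876, 0, 0, 0.11, 0],
    [0.0876, 0, 0, 0.142, 0],
    [0.0876, 0, 0, 0.148, 0],
    [0.07, 0, 0, 0.148, 0]
  ]
}}

```text
time_s: 31.82
tcp_pos: [0.4289, -0.1322, 0.0483]
eef_rot: [-180.0, -0.0, -88.9]
contact_force: [0.3, -0.2, 0.5]
gripper_width: 0.0821
```

Emit:
{"fn": "step_arm", "kwargs": {
  "motion": [
    [0.04, 0, 0, 0, 0],
    [0.04, 0, 0, 0, 0],
    [0.04, 0, 0, 0, 0],
    [0.04, 0, 0, 0, 0],
    [0.04, 0, 0, 0, 0]
  ]
}}

```text
time_s: 32.45
tcp_pos: [0.4285, -0.1322, 0.0483]
eef_rot: [-180.0, -0.0, -88.9]
contact_force: [-2.5, 1.2, 7.1]
gripper_width: 0.0497
```

Emit:
{"fn": "step_arm", "kwargs": {
  "motion": [
    [0.04, 0, 0, 0, 0],
    [0.04, 0, 0, 0, 0],
    [0.04, 0, 0, 0, 0]
  ]
}}

```text
time_s: 32.83
tcp_pos: [0.4285, -0.1322, 0.0483]
eef_rot: [-180.0, -0.0, -88.9]
contact_force: [-2.2, 1.4, 7.0]
gripper_width: 0.0492
```

Emit:
{"fn": "step_arm", "kwargs": {
  "motion": [
    [0.04, 0, 0, -0.02, 0],
    [0.04, 0, 0, -0.07, 0],
    [0.04, 0, 0, -0.12, 0],
    [0.04, 0, 0, -0.16, 0],
    [0.04, 0, 0, -0.16, 0]
  ]
}}

```text
time_s: 33.45
tcp_pos: [0.4301, -0.1321, 0.2109]
eef_rot: [-179.6, 0.0, -88.9]
contact_force: [-0.3, 0.5, -1.6]
gripper_width: 0.0491
```

```bash
python3 - <<'E'
from h import *
to_tool([0.6135,0.1896,0.2],-88.9)
c=capture("wrist");cv2.imwrite("pics/w15.png",c["image"][:,:,::-1])
E
```

```text
t 33.45 tcp [ 0.4301 -0.1321  0.2109] rot [-1.7963e+02  2.0000e-02 -8.8890e+01] F [-0.3  0.5 -1.6] w 0.0491
tool shift [-0.3181 -0.1896  0.0109] roll rad 0.0001
```

View pics/w15.png

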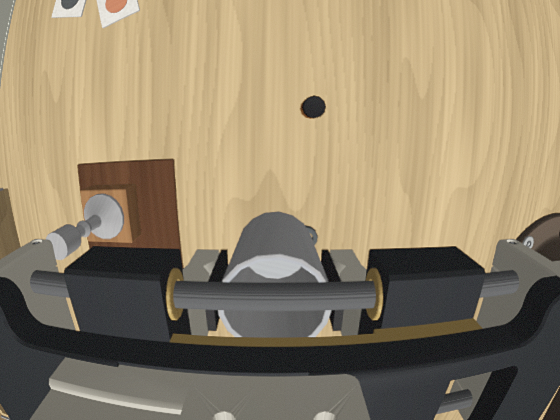

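Emit:
{"fn": "step_arm", "kwargs": {
  "motion": [
    [0.04, -0.053, -0.0318, 0, 0],
    [0.04, -0.106, -0.0636, 0, 0],
    [0.04, -0.159, -0.0954, 0, 0],
    [0.04, -0.212, -0.1272, 0, 0],
    [0.04, -0.265, -0.159, 0, 0]
  ]
}}

```text
time_s: 34.12
tcp_pos: [0.5822, 0.1375, 0.2056]
eef_rot: [179.8, -0.1, -88.9]
contact_force: [0.9, 0.1, -1.9]
gripper_width: 0.0495
```

Emit:
{"fn": "step_arm", "kwargs": {
  "motion": [
    [0.04, -0.0532, -0.032, 0, 0],
    [0.04, -0.0532, -0.032, 0, 0],
    [0.04, -0.0532, -0.032, 0.05, 0],
    [0.04, -0.0532, -0.032, 0.1, 0],
    [0.04, -0.0532, -0.032, 0.135, 0]
  ]
}}

```text
time_s: 34.75
tcp_pos: [0.611, 0.188, 0.0687]
eef_rot: [179.7, -0.1, -89.0]
contact_force: [-0.0, -0.1, -1.1]
gripper_width: 0.0497
```

Emit:
{"fn": "step_arm", "kwargs": {
  "motion": [
    [0.04, 0, 0, 0, 0],
    [0.04, 0, 0, 0, 0],
    [0.04, 0, 0, 0, 0]
  ]
}}

```text
time_s: 35.12
tcp_pos: [0.6142, 0.1901, 0.0746]
eef_rot: [-179.9, 0.1, -88.9]
contact_force: [0.8, 0.5, -0.7]
gripper_width: 0.0493
```

```bash
python3 - <<'E'
from h import *
to_tool([0.6134,0.1895,0.0545],-88.9)
c=capture("wrist");cv2.imwrite("pics/w16.png",c["image"][:,:,::-1])
E
```

```text
t 35.12 tcp [0.6142 0.1901 0.0746] rot [-1.7986e+02  8.0000e-02 -8.8900e+01] F [ 0.8  0.5 -0.7] w 0.0493
tool shift [0.0005 0.0008 0.0201] roll rad -0.0001
```

View pics/w16.png

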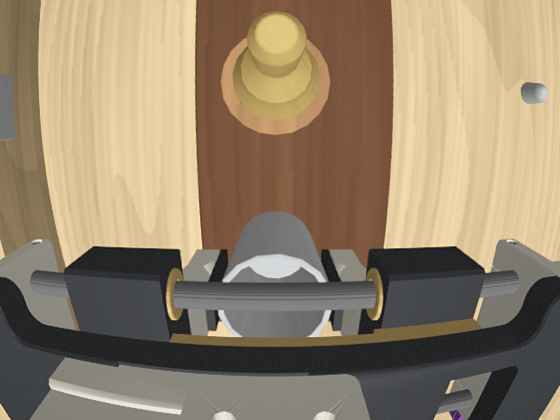

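Emit:
{"fn": "step_arm", "kwargs": {
  "motion": [
    [0.04, 0.0004, 0.0004, 0.01, 0],
    [0.04, 0.0004, 0.0004, 0.018, 0],
    [0.04, 0.0004, 0.0004, 0.0192, 0],
    [0.04, 0.0004, 0.0004, 0.0192, 0],
    [0.04, 0.0004, 0.0004, 0.0192, 0]
  ]
}}

```text
time_s: 35.8
tcp_pos: [0.6124, 0.189, 0.0539]
eef_rot: [180.0, -0.0, -88.9]
contact_force: [-4.2, -0.4, 5.9]
gripper_width: 0.0495
```

```bash
python3 - <<'E'
from h import *
to_tool([0.6134,0.1895,0.0543],-88.9)
E
```

```text
t 35.8 tcp [0.6124 0.189  0.0539] rot [ 1.7996e+02 -3.0000e-02 -8.8890e+01] F [-4.2 -0.4  5.9] w 0.0495
tool shift [-0.0005 -0.001  -0.0004] roll rad 0.0001
```

Emit:
{"fn": "step_arm", "kwargs": {
  "motion": [
    [0.04, -0.0005, -0.001, -0.0012, 0],
    [0.04, -0.0005, -0.001, -0.0012, 0],
    [0.04, -0.0005, -0.001, -0.0006, 0],
    [0.0876, -0.0005, -0.001, -0.0006, 0],
    [0.0876, -0.0005, -0.001, -0.0006, 0]
  ]
}}

```text
time_s: 36.42
tcp_pos: [0.614, 0.1898, 0.0542]
eef_rot: [-180.0, 0.0, -88.9]
contact_force: [-1.1, 0.2, 0.2]
gripper_width: 0.064
```

Emit:
{"fn": "step_arm", "kwargs": {
  "motion": [
    [0.0876, 0, 0, 0, 0],
    [0.0876, 0, 0, 0, 0],
    [0.0876, 0, 0, 0, 0],
    [0.0876, 0, 0, -0.04, 0],
    [0.0876, 0, 0, -0.09, 0]
  ]
}}

```text
time_s: 37.05
tcp_pos: [0.6131, 0.1893, 0.1439]
eef_rot: [179.9, -0.1, -88.9]
contact_force: [0.7, 0.4, 0.2]
gripper_width: 0.0876
```

Emit:
{"fn": "step_arm", "kwargs": {
  "motion": [
    [0.0876, 0, 0, -0.06, 0],
    [0.0876, 0, 0.055, -0.08, 0],
    [0.0876, 0, 0.11, -0.08, 0],
    [0.0876, 0, 0.165, -0.08, 0],
    [0.0876, 0, 0.165, -0.08, 0]
  ]
}}

```text
time_s: 37.67
tcp_pos: [0.446, 0.186, 0.225]
eef_rot: [-180.0, 0.1, -88.8]
contact_force: [0.9, 1.0, 0.5]
gripper_width: 0.0874
```

```bash
python3 chk.py c|grep -v "0\.3[0-9]* "; python3 chk.py d | grep -E "beaker|plinth|bell|cand|weight"; python3 -c "
from h import *
st();c=capture('wrist');cv2.imwrite('pics/w17.png',c['image'][:,:,::-1])
c=cv2.imread('pics/scene_c.png')[170:320,150:400];cv2.imwrite('pics/sc.png',cv2.resize(c,None,fx=3.2,fy=3.2,interpolation=3))"
```

```text
top round_plinth 0.77 ztop 0.0288 n 136 ctr [0.6117 0.0889] ext [0.058 0.06 ] mean [0.6036 0.0908]
top square_plinth 0.67 ztop 0.0437 n 126 ctr [ 0.6169 -0.1112] ext [0.06 0.06] mean [ 0.613  -0.1086]
top bell 0.56 ztop 0.1245 n 39 ctr [0.613  0.0868] ext [0.013 0.015] mean [0.613  0.0868]
top tin 0.82 ztop 0.0412 n 178 ctr [ 0.6163 -0.0116] ext [0.056 0.055] mean [ 0.6117 -0.0098]
top weight 0.74 ztop 0.0882 n 58 ctr [ 0.6153 -0.0124] ext [0.019 0.016] mean [ 0.6156 -0.0124]
top beaker 0.97 ztop 0.0799 n 69 ctr [0.5872 0.1796] ext [0.095 0.065] mean [0.6101 0.1861]
scene round_plinth 0.83 ztop 0.0273 n 187 ctr [0.6221 0.0914] ext [0.052 0.061] mean [0.6312 0.0952]
scene square_plinth 0.89 ztop 0.037 n 266 ctr [ 0.6221 -0.107 ] ext [0.062 0.06 ] mean [ 0.6323 -0.0971]
scene bell 0.97 ztop 0.1207 n 63 ctr [0.6178 0.0899] ext [0.015 0.017] mean [0.6184 0.0902]
scene candlestick 0.97 ztop 0.1313 n 124 ctr [ 0.6226 -0.1088] ext [0.025 0.025] mean [ 0.623  -0.1083]
scene tin 0.76 ztop 0.0377 n 227 ctr [ 0.6212 -0.0079] ext [0.052 0.055] mean [ 0.6278 -0.0028]
scene weight 0.55 ztop 0.0857
[... 1216 characters left out ...]
.025] mean [ 0.6223 -0.1082]
scene square_plinth 0.6 ztop 0.0757 n 141 ctr [0.615  0.1897] ext [0.048 0.046] mean [0.6162 0.1889]
scene bell 0.76 ztop 0.1213 n 58 ctr [0.6173 0.09  ] ext [0.015 0.017] mean [0.6183 0.0904]
scene candlestick 0.9 ztop 0.1313 n 136 ctr [ 0.6218 -0.1097] ext [0.025 0.026] mean [ 0.6221 -0.1088]
scene weight 0.82 ztop 0.0852 n 73 ctr [ 0.6185 -0.0097] ext [0.019 0.018] mean [ 0.6194 -0.0094]
scene beaker 0.81 ztop 0.0762 n 156 ctr [0.615  0.1902] ext [0.048 0.048] mean [0.616  0.1897]
scene beaker 0.56 ztop 0.0083 n 7483 ctr [0.6047 0.0481] ext [0.139 0.432] mean [0.6101 0.0721]
t 39.27 tcp [0.4489 0.1866 0.2241] rot [180.    -0.   -88.91] F [0.1 1.  0. ] w 0.0875
```

View pics/sc.png

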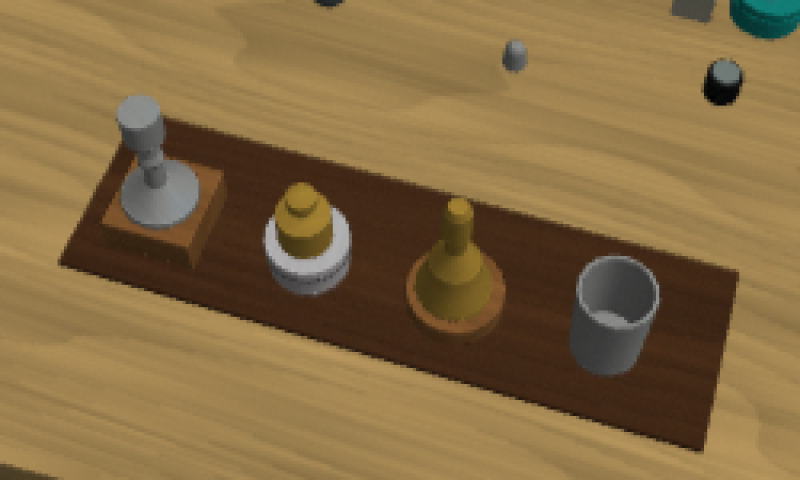

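View pics/top_c.png

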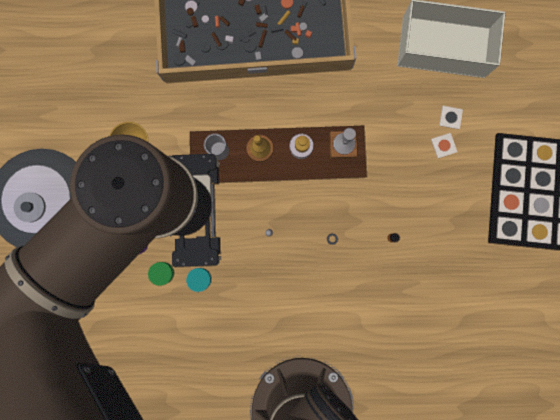

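```bash
python3 - <<'E'
from h import *
for cam in ["top","scene"]:
    c=capture(cam);P=cloud(c).reshape(-1,3)
    for nm,x,y,zl,zh,rr in [("beaker rim",.614,.19,.068,.086,.035),("bell top",.615,.09,.112,.13,.03),("weight knob",.617,-.01,.078,.095,.03),("cand",.62,-.11,.12,.14,.03)]:
        m=(np.hypot(P[:,0]-x,P[:,1]-y)<rr)&(P[:,2]>zl)&(P[:,2]<zh)
        q=P[m][:,:2].astype(np.float32)
        print(cam,nm,len(q),"enc",np.round(cv2.minEnclosingCircle(q),4) if 0 else [np.round(v,4) for v in cv2.minEnclosingCircle(q)], "mean",q.mean(0).round(4))
E
```

```text
top beaker rim 104 enc [array([0.6124, 0.1876]), np.float64(0.0248)] mean [0.6164 0.1875]
top bell top 56 enc [array([0.6136, 0.0872]), np.float64(0.0095)] mean [0.6128 0.0866]
top weight knob 61 enc [array([ 0.6156, -0.0128]), np.float64(0.0101)] mean [ 0.6152 -0.0123]
top cand 126 enc [array([ 0.618 , -0.1116]), np.float64(0.0131)] mean [ 0.6172 -0.1115]
scene beaker rim 178 enc [array([0.6147, 0.1905]), np.float64(0.0256)] mean [0.615 0.19 ]
scene bell top 74 enc [array([0.6171, 0.0896]), np.float64(0.0095)] mean [0.6189 0.0904]
scene weight knob 80 enc [array([ 0.6189, -0.009 ]), np.float64(0.0104)] mean [ 0.6197 -0.009 ]
scene cand 157 enc [array([ 0.6215, -0.1099]), np.float64(0.0138)] mean [ 0.623 -0.108]
```

```bash
python3 -c "
from plant import workorder,r
print(workorder.close_job(), r.get_state()['time_s'])"
```

```text
the job is handed in; nothing more can be done
the job is handed in; nothing more can be done
```

The layout is done and handed in at about 39 s of the 122 s allowed. I placed the bell on the round plinth, the candlestick on the square plinth, the aluminium tin halfway between them, the weight on its lid, and the beaker on the board to the left of the round plinth, which is the left one.

In the last top and scene pictures all five stand upright, and the gripper is open and clear of them. Nothing was knocked over.

| Check | Result |
|---|---|
| Bell and candlestick on their plinths | centred to about 1 mm (wrist views during placing) |
| Tin against the plinths' midpoint | within about 1 mm |
| Weight against the tin's lid centre | within about 1 mm |
| Beaker to round plinth centre | 99.8 mm (top camera), 99.4 mm (scene camera), in line to about 1–2 mm |

- **Camera disagreement:** The top and scene cameras disagreed by a steady 3 mm or so in absolute position, so I averaged them to plan the moves and compared positions only within one camera when checking.
- **Spotter errors:** The spotting networks gave a few wrong labels, and the last top view's beaker mask took in something else. I measured the beaker's rim directly from the depth data instead.

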